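# Find the loose clamp bolt and hold its cap open

### The job

First clear the front of the clamp bar: slide the steel pot along the table, without lifting it, into the free marked ring near the end of the bar, and let go of it. Then tap the three bolt heads from above until one gives way: that is the loose bolt. Swing that bolt's cap open to about 60 degrees and finish while still holding it there, so that a colleague can get a key onto the bolt; keep the other two caps shut and leave everything else as it stands.

Things in the scene. Friction and masses are not known exactly. Their poses are not given: they have to be found in the camera images.
- station: Fixed clamp bar of bare aluminium (70 deep x 270 wide x 60 mm high) with a black detector housing (130 deep, 55 mm high) behind it. Origin: centre of the bar's underside on the table; x points away from the robot to the housing, y along the bar to the left. Three identical grey hinged caps lie on the bar at y = +85, 0 and -85 mm, a steel bolt head standing up through a hole in each.
- pot: Loose lidded round steel pot, 56 mm diameter, 57 mm high plus a small knob (14 mm diameter, 10 mm high), 0.28 to 0.56 kg. Origin: centre of its underside. It starts within the black ring outline painted on the table 100 mm in front of the bar's centre (station x = -100 mm, y = 0). Its body can be gripped across from above.
- park: The other black ring outline on the table, flat (no height), inner diameter 86 mm, outer 100 mm; origin at its centre. It lies near the left or near the right end of the bar, 85 to 120 mm in front of the bar's centre line and 150 to 185 mm along it; the amber bottle stands at the other end.
- bolt_1 (a joint): How far the left (+y) bolt has sunk, m: 0 as found, 0.008 fully sunk. Exactly one of the three bolts is loose, drawn afresh every time, and nothing shows which: pressed down with 2 N or more it sinks 8 mm and stays there. The tight ones do not give (under 1 mm).
- head_1 (a point): Centre of the flat top of the left (+y) bolt head: 17 mm diameter, 79 mm above the table, 13 mm above its cap, until it is sunk.
- cap_1 (a joint): Opening angle of the left (+y) cap, rad: 0 shut, 1.5 the most. It hinges at the bar's far top edge about a line along the bar (station x = +28 mm, 64 mm above the table) and a light spring (about 1 to 2 N at the tab) shuts it whenever it is let go. The cap is 46 mm wide, 6 mm thick; its bolt stays behind in the bar.
- tab_1 (a point): Centre of the grip at the free end of the left (+y) cap's tab: a round bar 12 mm in diameter, 16 mm long along station y, on a 12 mm wide tongue. Shut, it is at station x = -64 mm, 64 mm above the table, with free space under it; it swings on a circle of 92 mm radius about the hinge. Pinched across its end faces (16 mm), it pivots between the fingers.
- bolt_2 (a joint): How far the middle bolt has sunk, m: 0 as found, 0.008 fully sunk. Exactly one of the three bolts is loose, drawn afresh every time, and nothing shows which: pressed down with 2 N or more it sinks 8 mm and stays there. The tight ones do not give (under 1 mm).
- head_2 (a point): Centre of the flat top of the middle bolt head: 17 mm diameter, 79 mm above the table, 13 mm above its cap, until it is sunk.
- cap_2 (a joint): Opening angle of the middle cap, rad: 0 shut, 1.5 the most. It hinges at the bar's far top edge about a line along the bar (station x = +28 mm, 64 mm above the table) and a light spring (about 1 to 2 N at the tab) shuts it whenever it is let go. The cap is 46 mm wide, 6 mm thick; its bolt stays behind in the bar.
- tab_2 (a point): Centre of the grip at the free end of the middle cap's tab: a round bar 12 mm in diameter, 16 mm long along station y, on a 12 mm wide tongue. Shut, it is at station x = -64 mm, 64 mm above the table, with free space under it; it swings on a circle of 92 mm radius about the hinge. Pinched across its end faces (16 mm), it pivots between the fingers.
- bolt_3 (a joint): How far the right (-y) bolt has sunk, m: 0 as found, 0.008 fully sunk. Exactly one of the three bolts is loose, drawn afresh every time, and nothing shows which: pressed down with 2 N or more it sinks 8 mm and stays there. The tight ones do not give (under 1 mm).
- head_3 (a point): Centre of the flat top of the right (-y) bolt head: 17 mm diameter, 79 mm above the table, 13 mm above its cap, until it is sunk.
- cap_3 (a joint): Opening angle of the right (-y) cap, rad: 0 shut, 1.5 the most. It hinges at the bar's far top edge about a line along the bar (station x = +28 mm, 64 mm above the table) and a light spring (about 1 to 2 N at the tab) shuts it whenever it is let go. The cap is 46 mm wide, 6 mm thick; its bolt stays behind in the bar.
- tab_3 (a point): Centre of the grip at the free end of the right (-y) cap's tab: a round bar 12 mm in diameter, 16 mm long along station y, on a 12 mm wide tongue. Shut, it is at station x = -64 mm, 64 mm above the table, with free space under it; it swings on a circle of 92 mm radius about the hinge. Pinched across its end faces (16 mm), it pivots between the fingers.
- bottle: Bystander: small amber glass bottle, 34 mm diameter, 75 mm high, standing near the end of the bar that has no ring. Origin under its centre.
- objective: Bystander: brass objective lens, 28 mm diameter, 40 mm high, standing on the detector housing. Origin under its centre.
- filter_cube: Bystander: black filter cube, 35 mm, on the detector housing. Origin under its centre.
- pendant: Bystander: white hand pendant, 145 x 42 x 22 mm, on the table to the left. Origin under its centre.
- driver: Bystander: screwdriver lying on the table to the right.
- dish: Bystander: shallow glass dish, 90 mm diameter, 14 mm high, on the table front left. Origin under its centre.

How it is judged (in metres and radians):
On the way, in this order (a step that is already met when the one before it is completed fails the run):
1. the pot stands in the free ring, released (horizontal distance between pot and park below 0.016 m and height (world z) of pot below 0.004 m and angle between pot's own z axis and vertical below 0.1 rad and linear speed of pot below 0.02 m/s and contact force between pot and the fingers below 0.1 N), for 0.2 s.
2. the loose bolt has been tapped and has given way (value of joint any of bolt_1, bolt_2, bolt_3 above 0.005 m), for 0.1 s.
At the end, for the whole second after the job is handed in: The fingers hold the loose (sunk by more than 5 mm) bolt's cap open at more than 0.78 rad (45 degrees), still, touching it with more than 0.3 N; the other two caps are within 0.1 rad of shut; the pot stands upright on the table at rest inside the ring (its centre within 16 mm of the ring's centre) (horizontal distance between pot and park below 0.016 m and height (world z) of pot below 0.004 m and angle between pot's own z axis and vertical below 0.1 rad and linear speed of pot below 0.02 m/s and ((value of joint bolt_1 above 0.005 m and value of joint cap_1 above 0.78 rad and contact force between cap_1 and the fingers above 0.3 N and velocity of joint cap_1 between -0.1 and 0.1 rad/s and value of joint each of cap_2, cap_3 below 0.1 rad) or (value of joint bolt_2 above 0.005 m and value of joint cap_2 above 0.78 rad and contact force between cap_2 and the fingers above 0.3 N and velocity of joint cap_2 between -0.1 and 0.1 rad/s and value of joint each of cap_1, cap_3 below 0.1 rad) or (value of joint bolt_3 above 0.005 m and value of joint cap_3 above 0.78 rad and contact force between cap_3 and the fingers above 0.3 N and velocity of joint cap_3 between -0.1 and 0.1 rad/s and value of joint each of cap_1, cap_2 below 0.1 rad))); the arm keeps its last pose, push and grip.
It fails at once if the pot is lifted or tipped (height (world z) of pot above 0.006 m or angle between pot's own z axis and vertical above 0.25 rad).
It fails at once if the cap of a tight bolt, or of one not yet found loose, is opened ((value of joint cap_1 above 0.2 rad and value of joint bolt_1 below 0.004 m) or (value of joint cap_2 above 0.2 rad and value of joint bolt_2 below 0.004 m) or (value of joint cap_3 above 0.2 rad and value of joint bolt_3 below 0.004 m)).
It fails at once if a bystander is moved by more than 25 mm (distance of any of bottle, objective, filter_cube, pendant, driver, dish from where it was at the start of the episode above 0.025 m).
It also fails if it takes over 64 s, if anything falls off the work surface, if the arm or the gripper's body presses on something with over 40 N, if the wrist force passes 120 N, or if a joint passes its speed limit or range.

### The arm

A 7-joint arm with a two-finger parallel gripper is mounted at the origin on the work surface. World frame = base frame: x ahead of the robot, y to its left, z up, the work surface at z = 0. Lengths are in mm, angles in rad, forces in N, time in s.
With the tool pointing down it reaches from about 400 to 875 mm from the base axis. Payload 4.4 kg.
Tool frame: the origin (TCP) lies midway between the tips of the shut fingers; the grasp point (between the pads) lies ctrl.grip_depth behind it (ctrl.grip_depth is the distance from the TCP to the grasp point, in mm); z points along the fingers, y is the line along which they close (so a half turn about z gives the same grasp; the last joint's range is limited). The gripper opens to 85 mm and grips with 20 to 120 N. Pads are 22 mm wide; open, the fingers measure 114 mm over their backs; the gripper's body (76 mm by 85 mm) begins 54 mm behind the grasp point. The pads swing forward as they close: fully open they stand 13 mm farther back than shut.
Start: joints at [-1.302, 0.628, 0.038, 1.517, -0.027, 0.996, -0.02], TCP at [213.554, 613.932, 231.313] pointing down, gripper open.
Joint ranges: [-3.06, 3.06], [-0.37, 2.12], [-1.25, 1.32], [0.18, 2.47], [-1.1, 4.24], [0.23, 1.98], [-2.94, 2.94]. Speed limits (rad/s): [2.57, 2.57, 3.14, 3.14, 3.14, 3.14, 3.14].

### API

Orientations are given as [roll, pitch, yaw] about the fixed x, y, z axes, in that order (R = Rz(yaw) Ry(pitch) Rx(roll)).
In Python, from cell import ctrl gives the robot as it stands.
- The arm moves only by the tool carry_out, never from a script. Its argument "deltas" is one flat list of numbers, 7 for each row, row after row: the turn, a rotation vector about the tool's x, y, z in degrees, then the shift along the tool's x, y, z in m, then the closure, from -1 (fully open) to 1 (shut). In form: [wx, wy, wz, dx, dy, dz, claw, wx, wy, wz, dx, dy, dz, claw, ...]. A call has 1 to 12 rows; each row shifts and turns the commanded pose from where the row before left it, along the tool's axes as they then stand; what a row does not reach is not made up. A row lasts 1/8 s, in which the tool goes at most 62.5 mm and 10.7 degrees, less where a joint would pass 70% of its speed; a pose out of reach is approached as far as the arm can. A call with a gripper value outside its range is refused whole. The fingers move at their own pace and stop on an object; the grip force is fixed at half the most. Time passes only in rows, so rows that do not move let the fingers close. It gives the time, the measured TCP pose, the force, the opening and the grip force at its end, in the units of the state.
- ctrl.read_state(): the state, without advancing time (a new reading comes with each control period).
- ctrl.get_image(name): name is "side" or "top"; returns the picture (480x640x3 uint8, red, green, blue); there is no depth.
- ctrl.calibration(name): a dict with "mtx" (3x3 intrinsics, pixels), "R" (3x3) and "t" (3): a world point X has camera coordinates R X + t. Camera axes: x right, y down, z forward; pixel columns grow to the right and rows downward; lengths in mm; the calibration is good to about 2 mm. A picture is of the moment at which its call begins. calibration takes no time and is no camera call.
- ctrl.finish_job(): hands the job in; it is judged then, once.
The state is a dict: "clock": time; "qpos": joint angles; "qd": joint speeds; "tau": joint torques, N m; "eef_pos": TCP position; "tool_rot": TCP orientation; "force": force on the tool from outside, world axes, zero at the start; "torque": the same for the moment, N m; "width": finger opening in mm; "gripper_force": force on a finger pad.
Only numpy, scipy, OpenCV 4.12 (cv2) and the standard library are available. Lean on these libraries where they do the work, as an engineer would, in place of code of your own. Each camera call takes 0.05 s, during which the arm holds its last target. There are 200 camera calls.

## Working session

There is one attempt and no reset: what is moved stays moved. The work goes in short steps, Python scripts to look and compute and a tool call to move; the robot and the scene stay as the last step left them, time stands still between calls to the robot, and variables do not carry over. Pictures are saved under pics/ and viewed, at most 10 in all, crops included, and the job is handed in when it is done.

Besides the shell and the picture viewer there is one more tool, called after "Emit:" as name(argument=value, ...) on one line, values as JSON. carry_out: Moves the arm, as the interface text tells. Its arguments: {"type":"object","properties":{"deltas":{"type":"array"}},"required":["deltas"]}

```bash
ls; mkdir -p pics; python3 - <<'E'
from cell import ctrl
import cv2
for n in("top","side"):
    cv2.imwrite(f"pics/{n}0.png",ctrl.get_image(n)[:,:,::-1]); c=ctrl.calibration(n); print(n,c)
print(ctrl.read_state(),ctrl.grip_depth)
E
```

```text
pics
top {'mtx': array([[436.11436283,   0.        , 318.57740653],
       [  0.        , 436.11436283, 242.83744753],
       [  0.        ,   0.        ,   1.        ]]), 'R': array([[-0.00498661, -0.99982659, -0.01794207],
       [-0.98867733,  0.00762033, -0.14986353],
       [ 0.14997426,  0.01699161, -0.98854388]]), 't': array([ 10.48252803, 552.70493031, 966.06141169])}
side {'mtx': array([[463.95366637,   0.        , 326.26083099],
       [  0.        , 463.95366637, 238.64274459],
       [  0.        ,   0.        ,   1.        ]]), 'R': array([[ 0.98167671, -0.19012916, -0.01271734],
       [-0.15360892, -0.75008942, -0.64324968],
       [ 0.11276138,  0.63341673, -0.76555086]]), 't': array([-530.48439256,  119.93151867, 1023.4514093 ])}
{'clock': 0.1, 'qpos': array([-1.30181188,  0.62927097,  0.038469  ,  1.51829526, -0.0269675 ,
        0.99630244, -0.02000587]), 'qd': array([ 1.18809489e-03, -2.01057123e-03, -9.14910850e-05, -5.11996013e-03,
        2.69617533e-04, -2.46807393e-04,  8.47283114e-04]), 'tau': array([ 3.12036078e-03, -5.64534760e+01,  1.23082124e+00, -1.93977535e+01,
        1.13910055e-02,  5.27510099e-03, -2.05387110e-06]), 'eef_pos': array([213.37218938, 613.36901079, 230.46155514]), 'tool_rot': array([-3.13983618e+00,  6.09088318e-05,  2.80679985e+00]), 'force': array([0.72169607, 0.20270271, 0.094617  ]), 'torque': array([0.01971687, 0.04339798, 0.0164591 ]), 'gripper_force': 0.0, 'width': 85.33744503654867} 18.700000000000003
```

View pics/top0.png

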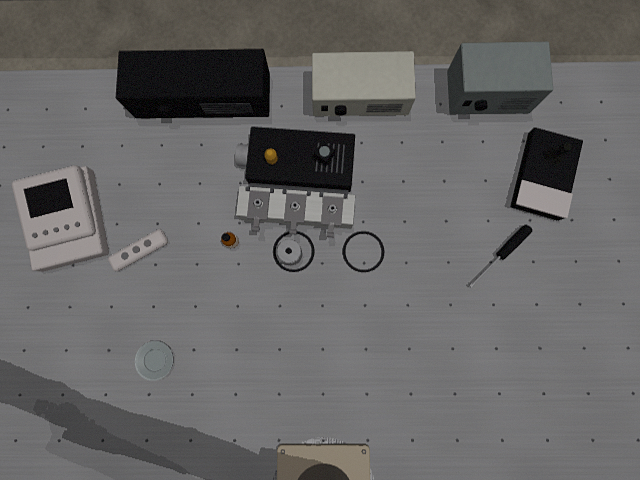

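View pics/side0.png

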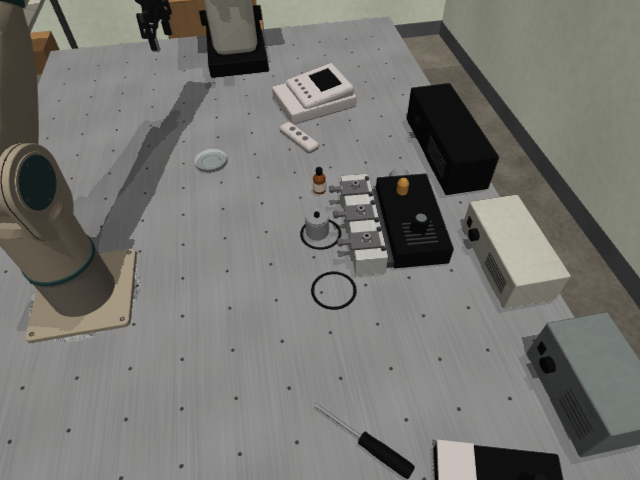

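The top view shows the bar around (295,207), the pot near (290,248) in the left ring, the free ring at (363,252) and the bottle at (229,240). I'll enlarge both views next.

```bash
python3 - <<'E'
import cv2
a=cv2.imread("pics/top0.png")[175:285,225:395]; cv2.imwrite("pics/topc.png",cv2.resize(a,None,fx=4.7,fy=4.7,interpolation=cv2.INTER_CUBIC))
a=cv2.imread("pics/side0.png")[165:315,290:460]; cv2.imwrite("pics/sidec.png",cv2.resize(a,None,fx=4,fy=4,interpolation=cv2.INTER_CUBIC))
E
```

```text
(no output)
```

View pics/topc.png

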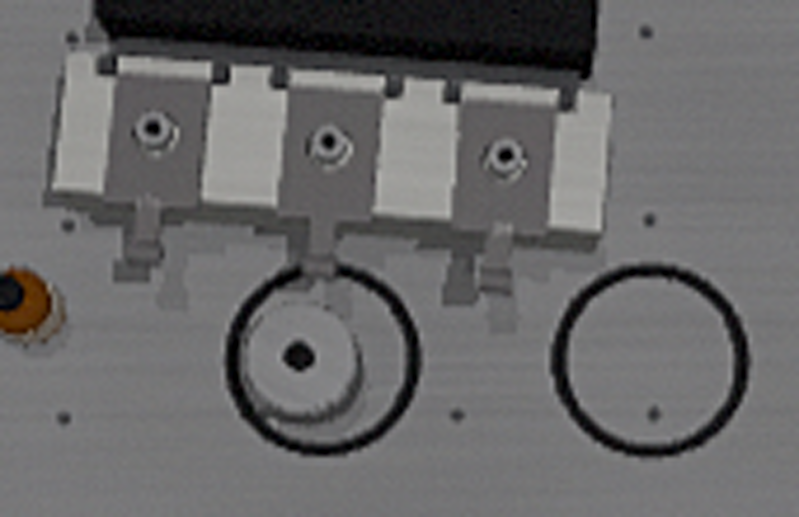

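View pics/sidec.png

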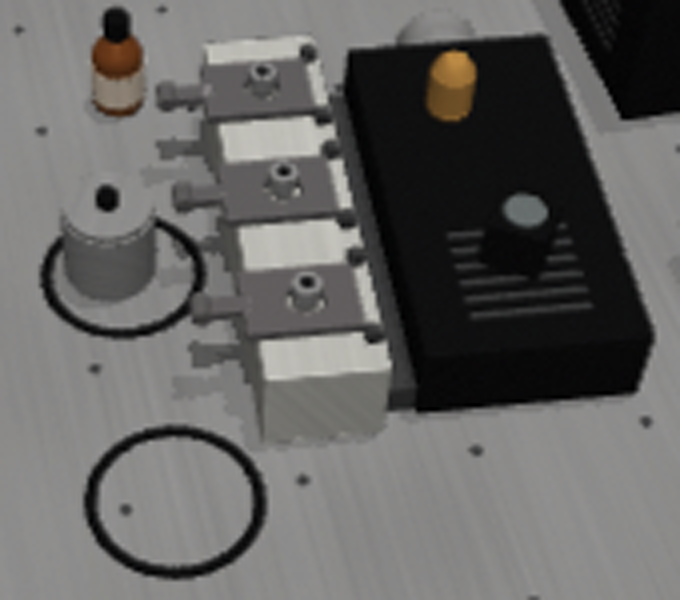

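The top crop shows heads at crop pixels (153,129), (329,143) and (506,156), tabs at (143,248), (319,264) and (495,280), the pot knob at (299,355), and rings at (323,359) and (650,360). The side crop shows heads at (263,68), (284,170) and (306,282), the knob at (107,190), and rings at (123,276) and (175,501).

```bash
cat > h.py <<'E'
import numpy as np
from cell import ctrl
def ray(n,u,v,z):
    c=ctrl.calibration(n); d=c["R"].T@np.linalg.solve(c["mtx"],[u,v,1.]); o=-c["R"].T@c["t"]
    return (o+d*(z-o[2])/d[2])[:2]
def T(u,v,z): return ray("top",225+(u+.5)/4.7-.5,175+(v+.5)/4.7-.5,z)
def S(u,v,z): return ray("side",290+(u+.5)/4-.5,165+(v+.5)/4-.5,z)
E
python3 - <<'E'
from h import *
np.set_printoptions(precision=1,suppress=True)
for k,t,s,z in [("h1",(153,129),(263,68),79),("h2",(329,143),(284,170),79),("h3",(506,156),(306,282),79),("r0",(323,359),(123,276),0),("park",(650,360),(175,501),0),("knob",(299,356),(107,194),65),("lid",(303,361),(108,210),57)]: print(k,T(*t,z),S(*s,z))
for t in [(143,248),(319,264),(495,280)]: print(T(*t,68))
a=[T(153,129,79),T(506,156,79)]; d=a[0]-a[1]; print("yaw",np.degrees(np.arctan2(-d[0],d[1])),np.hypot(*d))
E
```

```text
h1 [641.5 144.8] [641.7 145.5]
h2 [633.8  60. ] [633.8  59.4]
h3 [626.6 -24.9] [625.5 -25.7]
r0 [539.7  68.5] [538.6  65.8]
park [538.  -98.4] [ 536.9 -100.3]
knob [532.6  75.1] [532.2  74.4]
lid [531.3  73.8] [531.6  69.1]
[585.4 150.5]
[576.8  65.4]
[568.3 -19.2]
yaw -5.007068972024763 170.3605608778008
```

Emit:
carry_out(deltas=[0, 0, -7, 0, 0, 0, -1, 0, 0, -7, 0, 0, 0, -1, 0, 0, 0, -0.03, -0.042, 0, -1, 0, 0, 0, -0.03, -0.042, 0, -1, 0, 0, 0, -0.03, -0.042, 0, -1, 0, 0, 0, -0.03, -0.042, 0, -1, 0, 0, 0, -0.03, -0.042, 0, -1, 0, 0, 0, -0.03, -0.042, 0, -1, 0, 0, 0, -0.03, -0.042, 0, -1, 0, 0, 0, -0.03, -0.042, 0, -1, 0, 0, 0, -0.03, -0.042, 0, -1, 0, 0, 0, 0, 0, 0, -1])

```text
clock: 1.6
eef_pos: [450.3, 208.3, 231.1]
tool_rot: [-3.139, 0.001, 3.043]
force: [-0.3, 0.1, -0.4]
width: 85.6
gripper_force: 0.0
```

```bash
cat >> h.py <<'E'
from scipy.spatial.transform import Rotation as R
def go(p,yaw=174.9,pitch=0,roll=180):
    s=ctrl.read_state(); A=R.from_euler("xyz",s["tool_rot"]); B=R.from_euler("xyz",[roll,pitch,yaw],degrees=True)
    print("t",round(s["clock"],2),"pos",s["eef_pos"].round(1),"rpy",np.degrees(s["tool_rot"]).round(1),"F",s["force"].round(1),"w",round(s["width"],1),"g",round(s["gripper_force"],1))
    print("rotvec",(A.inv()*B).as_rotvec(degrees=True).round(2),"shift in goal frame mm",B.inv().apply(np.array(p)-s["eef_pos"]).round(1))
E
python3 -c "
from h import *
go([532,74,120])"
```

```text
t 1.6 pos [450.3 208.3 231.1] rpy [-179.9    0.   174.3] F [-0.3  0.1 -0.4] w 85.6 g 0.0
rotvec [-0.14  0.04 -0.57] shift in goal frame mm [ -93.3 -126.5  111.1]
```

Emit:
carry_out(deltas=[0, 0, -0.6, -0.0187, -0.0253, 0, -1, 0, 0, 0, -0.0187, -0.0253, 0, -1, 0, 0, 0, -0.0187, -0.0253, 0.02, -1, 0, 0, 0, -0.0187, -0.0253, 0.03, -1, 0, 0, 0, -0.0185, -0.0253, 0.03, -1, 0, 0, 0, 0, 0, 0.031, -1, 0, 0, 0, 0, 0, 0, -1, 0, 0, 0, 0, 0, 0, -1])

```text
clock: 2.6
eef_pos: [531.1, 80.7, 121.0]
tool_rot: [3.141, 0.001, 3.063]
force: [-0.6, 0.2, 0.9]
width: 85.6
gripper_force: 0.0
```

```bash
python3 -c "
from h import *
import cv2
go([532,74,18])
a=ctrl.get_image('side')[130:280,250:420,::-1]; cv2.imwrite('pics/s1.png',cv2.resize(a,None,fx=4,fy=4,interpolation=cv2.INTER_CUBIC))"
```

```text
t 2.6 pos [531.1  80.7 121. ] rpy [180.    0.  175.5] F [-0.6  0.2  0.9] w 85.6 g 0.0
rotvec [0.05 0.03 0.61] shift in goal frame mm [ -1.5  -6.6 103. ]
```

View pics/s1.png

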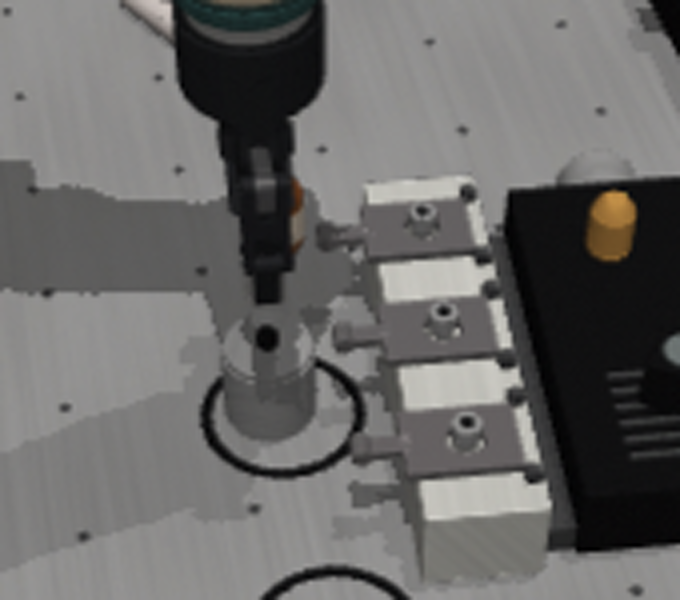

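The pot sits under the gripper at about (268,380), with the fingers aligned and the bottle clear behind. Next I correct in y and descend.

Emit:
carry_out(deltas=[0, 0, 0.6, -0.0015, -0.0066, 0, -1, 0, 0, 0, 0, 0, 0.02, -1, 0, 0, 0, 0, 0, 0.025, -1, 0, 0, 0, 0, 0, 0.025, -1, 0, 0, 0, 0, 0, 0.02, -1, 0, 0, 0, 0, 0, 0.013, -1, 0, 0, 0, 0, 0, 0, -1, 0, 0, 0, 0, 0, 0, -1])

```text
clock: 3.65
eef_pos: [532.5, 72.7, 18.1]
tool_rot: [3.141, 0.001, 3.051]
force: [-0.5, -0.7, 0.1]
width: 85.3
gripper_force: 0.0
```

Emit:
carry_out(deltas=[0, 0, 0, 0, 0, 0, -0.2, 0, 0, 0, 0, 0, 0, -0.1, 0, 0, 0, 0, 0, 0, 0, 0, 0, 0, 0, 0, 0, 0.1, 0, 0, 0, 0, 0, 0, 0.1, 0, 0, 0, 0, 0, 0, 0.1, 0, 0, 0, 0, 0, 0, 0.1])

```text
clock: 4.53
eef_pos: [532.7, 73.6, 18.6]
tool_rot: [3.14, 0.002, 3.051]
force: [-0.0, 1.5, 8.0]
width: 54.6
gripper_force: 62.4
```

```bash
python3 -c "
from h import *
go([522,74,18])"
```

```text
t 4.53 pos [532.7  73.6  18.6] rpy [1.799e+02 1.000e-01 1.748e+02] F [-0.   1.5  8. ] w 54.6 g 62.4
rotvec [ 0.08  0.11 -0.07] shift in goal frame mm [10.7 -0.5  0.6]
```

Emit:
carry_out(deltas=[0, 0, 0, 0.003, -0.003, 0, 0.1, 0, 0, 0, 0.003, -0.012, 0, 0.1, 0, 0, 0, 0, -0.018, 0, 0.1, 0, 0, 0, 0, -0.02, 0, 0.1, 0, 0, 0, 0, -0.02, 0, 0.1, 0, 0, 0, 0, -0.02, 0, 0.1, 0, 0, 0, 0, -0.02, 0, 0.1, 0, 0, 0, 0, -0.02, 0, 0.1, 0, 0, 0, 0, -0.02, 0, 0.1, 0, 0, 0, -0.006, -0.012, 0, 0.1, 0, 0, 0, -0.01, -0.006, 0, 0.1, 0, 0, 0, -0.006, 0, 0, 0.1])

```text
clock: 6.02
eef_pos: [519.8, -92.2, 18.8]
tool_rot: [3.136, -0.026, 3.055]
force: [-29.4, 15.5, 50.5]
width: 54.6
gripper_force: 67.0
```

Emit:
carry_out(deltas=[0, 0, 0, -0.004, 0, 0, 0.1, 0, 0, 0, 0, 0, 0, 0.1, 0, 0, 0, 0, 0, 0, 0.1])

```text
clock: 6.4
eef_pos: [520.0, -92.3, 19.0]
tool_rot: [3.136, -0.032, 3.055]
force: [-31.4, 14.9, 48.5]
width: 54.8
gripper_force: 67.1
```

```bash
python3 -c "
from h import *
import cv2
go([537.5,-99.3,18])
a=ctrl.get_image('side')[200:350,270:440,::-1]; cv2.imwrite('pics/s2.png',cv2.resize(a,None,fx=4,fy=4,interpolation=cv2.INTER_CUBIC))"
```

```text
t 6.4 pos [520.  -92.3  19. ] rpy [179.7  -1.8 175.1] F [-31.4  14.9  48.5] w 54.8 g 67.1
rotvec [ 0.3  -1.82  0.16] shift in goal frame mm [-18.1  -5.4   1. ]
```

View pics/s2.png

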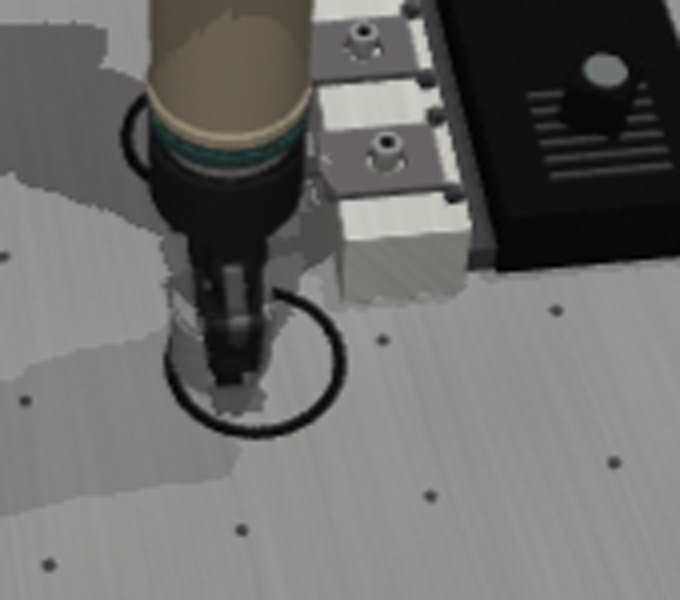

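The side view shows the gripped pot at about (225,340), left of the ring centre at (255,362). It is dragging with about 50 N of downward push, so I'll relieve that and continue.

Emit:
carry_out(deltas=[0, 0, 0, 0, 0, -0.0005, 0.1, 0, 0, 0, 0, 0, -0.0005, 0.1, 0, 0, 0, 0, 0, 0, 0.1])

```text
clock: 6.82
eef_pos: [532.2, -98.0, 18.7]
tool_rot: [3.141, -0.007, 3.052]
force: [-7.4, 3.6, 10.0]
width: 54.7
gripper_force: 63.4
```

```bash
python3 -c "
from h import *
go([537.5,-99.3,18])"
```

```text
t 6.83 pos [532.2 -98.   18.7] rpy [179.9  -0.4 174.9] F [-7.4  3.6 10. ] w 54.7 g 63.4
rotvec [ 0.05 -0.42 -0.02] shift in goal frame mm [-5.4 -0.9  0.7]
```

Emit:
carry_out(deltas=[0, 0, 0, -0.001, 0, -0.0002, 0.1, 0, 0, 0, -0.0015, -0.0005, 0, 0.1, 0, 0, 0, 0, 0, 0, 0.1, 0, 0, 0, 0, 0, 0, 0.1])

```text
clock: 7.32
eef_pos: [532.4, -98.0, 18.8]
tool_rot: [3.14, -0.012, 3.052]
force: [-11.3, 5.2, 15.1]
width: 54.8
gripper_force: 63.9
```

```bash
python3 -c "
from h import *
go([537.5,-99.3,18])"
```

```text
t 7.33 pos [532.4 -98.   18.8] rpy [179.9  -0.7 174.9] F [-11.3   5.2  15.1] w 54.8 g 63.9
rotvec [ 0.08 -0.71 -0.01] shift in goal frame mm [-5.2 -0.8  0.8]
```

Emit:
carry_out(deltas=[0, 0, 0, -0.001, 0, -0.0004, 0.1, 0, 0, 0, 0, 0, 0, 0.1, 0, 0, 0, 0, 0, 0, 0.1])

```text
clock: 7.7
eef_pos: [539.7, -100.4, 18.7]
tool_rot: [-3.141, -0.0, 3.051]
force: [-0.2, 0.6, -2.0]
width: 54.8
gripper_force: 64.1
```

```bash
python3 -c "
from h import *
go([537.5,-99.3,18])"
```

```text
t 7.7 pos [ 539.7 -100.4   18.7] rpy [-180.    -0.   174.8] F [-0.2  0.6 -2. ] w 54.8 g 64.1
rotvec [-0.01 -0.02 -0.09] shift in goal frame mm [2.3 0.9 0.7]
```

Emit:
carry_out(deltas=[0, 0, 0, 0, 0, 0.0002, 0.1, 0, 0, 0, 0, 0, 0, -1, 0, 0, 0, 0, 0, 0, -1, 0, 0, 0, 0, 0, 0, -1, 0, 0, 0, 0, 0, 0, -1, 0, 0, 0, 0, 0, -0.03, -1, 0, 0, 0, 0, 0, -0.05, -1, 0, 0, 0, 0, 0, -0.04, -1, 0, 0, 0, 0.05, 0.03, -0.02, -1, 0, 0, 0, 0.05, 0.03, 0, -1, 0, 0, 0, 0, 0, 0, 0, 0, 0, 0, 0, 0, 0, 1])

```text
clock: 9.2
eef_pos: [446.6, -31.6, 159.1]
tool_rot: [-3.142, 0.002, 3.051]
force: [-0.2, -0.7, -0.1]
width: 51.9
gripper_force: 0.0
```

```bash
python3 -c "
from h import *
import cv2
go([634,60,130])
a=ctrl.get_image('top')[175:285,265:435,::-1]; cv2.imwrite('pics/t3.png',cv2.resize(a,None,fx=4.7,fy=4.7,interpolation=cv2.INTER_CUBIC))"
```

```text
t 9.2 pos [446.6 -31.6 159.1] rpy [-1.800e+02  1.000e-01  1.748e+02] F [-0.2 -0.7 -0.1] w 51.9 g 0.0
rotvec [-0.    0.1  -0.07] shift in goal frame mm [-178.5  107.9   29.1]
```

View pics/t3.png

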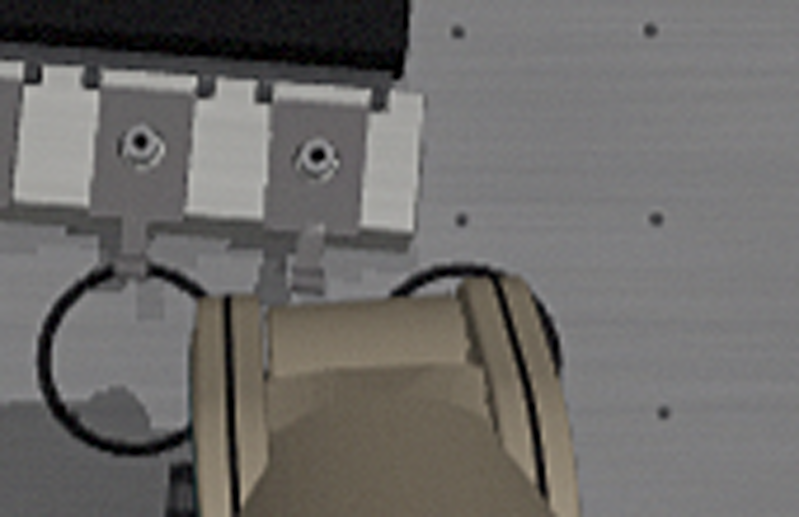

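The arm hides the pot here; the middle and right tabs show at about (130,265) and (308,280). I'll move over bolt 1 and look again from there.

Emit:
carry_out(deltas=[0, 0, 0, -0.0178, 0.0193, 0, 1, 0, 0, 0, -0.0178, 0.0193, 0, 1, 0, 0, 0, -0.0178, 0.0193, 0, 1, 0, 0, 0, -0.0178, 0.0193, 0, 1, 0, 0, 0, -0.0178, 0.0193, 0, 1, 0, 0, 0, -0.0178, 0.0193, 0, 1, 0, 0, 0, -0.0178, 0.0193, 0, 1, 0, 0, 0, -0.0178, 0.0193, 0.01, 1, 0, 0, 0, -0.0178, 0.0193, 0.01, 1, 0, 0, 0, -0.0178, 0.0193, 0.02, 1, 0, 0, 0, 0, 0, 0, 1])

```text
clock: 10.62
eef_pos: [640.9, 145.5, 116.3]
tool_rot: [3.142, -0.002, 3.052]
force: [-0.0, -0.1, -0.1]
width: -0.4
gripper_force: 0.0
```

```bash
python3 -c "
from h import *
import cv2
go([641.6,145,90])
a=ctrl.get_image('top')[200:300,310:420,::-1]; b=ctrl.get_image('side')[180:330,290:440,::-1]
f=lambda a:cv2.resize(a,(400,int(400*a.shape[0]/a.shape[1])),interpolation=cv2.INTER_CUBIC)
a=f(a);b=f(b);a=cv2.copyMakeBorder(a,0,400-a.shape[0],0,0,0);cv2.imwrite('pics/c4.png',cv2.hconcat([a,b]))"
```

```text
t 10.62 pos [640.9 145.5 116.3] rpy [ 1.800e+02 -1.000e-01  1.749e+02] F [-0.  -0.1 -0.1] w -0.4 g 0.0
rotvec [ 0.   -0.11 -0.04] shift in goal frame mm [-0.7 -0.4 26.3]
```

View pics/c4.png

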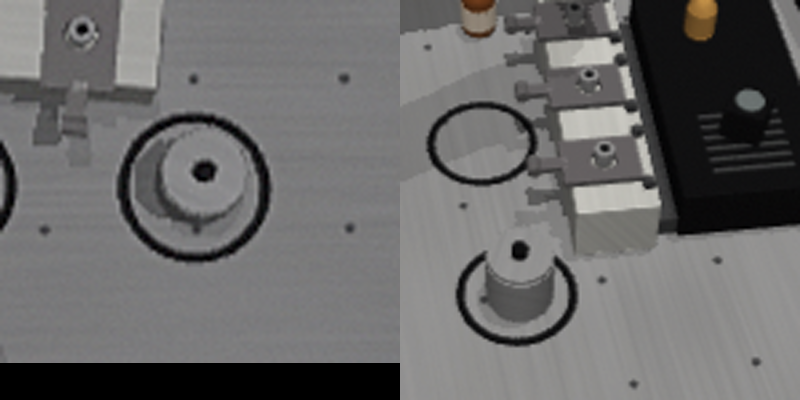

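The pot stands upright in the ring: the knob is at (204,171) in the top crop, the ring centre at (195,188). I compute the offset and tap bolt 1.

```bash
python3 -c "
from h import *
t=lambda u,v,z: ray('top',310+u/3.636,200+v/3.636,z); s=lambda u,v,z: ray('side',290+u/2.667,180+v/2.667,z)
print(t(204,171,66)-t(195,188,0), s(119,249,66)-s(117,293,0))"
```

```text
[ 1.95686469 -0.04579978] [ 0.95587632 -3.18582304]
```

Emit:
carry_out(deltas=[0, 0, 0, 0, 0, 0.015, 1, 0, 0, 0, 0, 0, 0.015, 1, 0, 0, 0, 0, 0, 0.002, 1, 0, 0, 0, 0, 0, 0.002, 1, 0, 0, 0, 0, 0, 0.002, 1, 0, 0, 0, 0, 0, 0.002, 1, 0, 0, 0, 0, 0, 0, 1])

```text
clock: 11.6
eef_pos: [640.3, 144.7, 80.7]
tool_rot: [-3.142, -0.0, 3.051]
force: [-0.3, 0.6, -0.1]
width: 0.2
gripper_force: 0.0
```

Emit:
carry_out(deltas=[0, 0, 0, 0, 0, 0.001, 1, 0, 0, 0, 0, 0, 0.001, 1, 0, 0, 0, 0, 0, 0.001, 1, 0, 0, 0, 0, 0, 0, 1])

```text
clock: 12.1
eef_pos: [640.5, 144.7, 78.8]
tool_rot: [3.141, 0.0, 3.051]
force: [-1.7, -0.4, 6.2]
width: 0.0
gripper_force: 3.4
```

Emit:
carry_out(deltas=[0, 0, 0, 0, 0, 0.0005, 1, 0, 0, 0, 0, 0, 0, 1, 0, 0, 0, 0, 0, 0, 1])

```text
clock: 12.48
eef_pos: [640.5, 144.7, 78.7]
tool_rot: [3.141, 0.001, 3.051]
force: [-2.5, -0.8, 9.9]
width: -0.3
gripper_force: 4.8
```

Bolt 1 is tight, so on to bolt 2.

Emit:
carry_out(deltas=[0, 0, 0, 0, 0, -0.02, 1, 0, 0, 0, 0, -0.025, 0, 1, 0, 0, 0, 0, -0.03, 0, 1, 0, 0, 0, 0, -0.03, 0, 1, 0, 0, 0, 0, 0, 0.008, 1, 0, 0, 0, 0, 0, 0.007, 1, 0, 0, 0, 0, 0, 0.002, 1, 0, 0, 0, 0, 0, 0.001, 1, 0, 0, 0, 0, 0, 0.001, 1, 0, 0, 0, 0, 0, 0.001, 1, 0, 0, 0, 0, 0, 0, 1, 0, 0, 0, 0, 0, 0, 1])

```text
clock: 13.98
eef_pos: [632.8, 59.9, 77.3]
tool_rot: [-3.142, 0.0, 3.051]
force: [0.4, 0.8, 0.0]
width: -0.0
gripper_force: 0.4
```

Emit:
carry_out(deltas=[0, 0, 0, 0, 0, 0.0015, 1, 0, 0, 0, 0, 0, 0.0015, 1, 0, 0, 0, 0, 0, 0.0015, 1, 0, 0, 0, 0, 0, 0.001, 1, 0, 0, 0, 0, 0, 0.001, 1, 0, 0, 0, 0, 0, 0, 1, 0, 0, 0, 0, 0, 0, 1])

```text
clock: 14.85
eef_pos: [632.8, 59.9, 71.1]
tool_rot: [-3.142, 0.0, 3.051]
force: [-0.7, 0.3, 6.1]
width: -0.1
gripper_force: 2.7
```

Bolt 2 has sunk 8 mm, so it is the loose one. Next I lift, open partly and approach tab 2.

Emit:
carry_out(deltas=[0, 0, 0, 0, 0, -0.03, 1, 0, 0, 0, 0.01, 0, -0.03, 0, 0, 0, 0, 0.0275, 0, 0, 0, 0, 0, 0, 0.02, -0.0005, 0, 0, 0, 0, 0, 0, 0, 0.015, 0, 0, 0, 0, 0, 0, 0.015, 0, 0, 0, 0, 0, 0, 0, 0, 0, 0, 0, 0, 0, 0, 0])

```text
clock: 15.85
eef_pos: [575.7, 64.6, 100.2]
tool_rot: [-3.141, -0.0, 3.051]
force: [-0.8, -0.6, 1.1]
width: 42.7
gripper_force: 0.0
```

```bash
python3 -c "
from h import *
import cv2
go([575.5,64.4,52])
a=ctrl.get_image('top')[175:275,250:350,::-1]; b=ctrl.get_image('side')[150:250,300:400,::-1]
f=lambda a:cv2.resize(a,(400,400),interpolation=cv2.INTER_CUBIC)
cv2.imwrite('pics/c5.png',cv2.hconcat([f(a),f(b)]))"
```

```text
t 15.85 pos [575.7  64.6 100.2] rpy [-180.    -0.   174.8] F [-0.8 -0.6  1.1] w 42.7 g 0.0
rotvec [-0.01 -0.02 -0.1 ] shift in goal frame mm [ 0.2 -0.2 48.2]
```

View pics/c5.png

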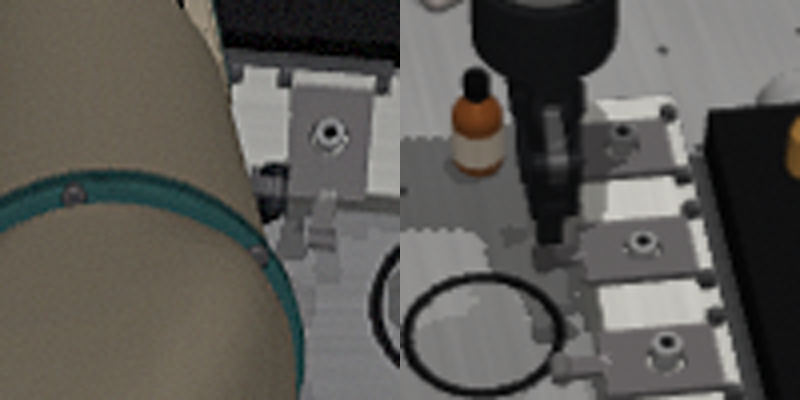

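The side crop shows the fingers straddling tab 2 at about (550,250), directly above it, with the middle bolt visibly lower at (643,242). I descend and close.

Emit:
carry_out(deltas=[0, 0, 0, 0, 0, 0.015, 0, 0, 0, 0, 0, 0, 0.015, 0, 0, 0, 0, 0, 0, 0.012, 0, 0, 0, 0, 0, 0, 0.006, 0, 0, 0, 0, 0, 0, 0, 0, 0, 0, 0, 0, 0, 0, 1, 0, 0, 0, 0, 0, 0, 1, 0, 0, 0, 0, 0, 0, 1, 0, 0, 0, 0, 0, 0, 1, 0, 0, 0, 0, 0, 0, 1])

```text
clock: 17.2
eef_pos: [575.7, 64.9, 53.0]
tool_rot: [3.141, 0.001, 3.051]
force: [-0.3, -0.3, 2.9]
width: 14.3
gripper_force: 58.6
```

```bash
python3 -c "
from h import *
go([575.5,64.4,52])
for a in range(6,61,6):
    p=lambda t:np.array([92*(1-np.cos(np.radians(t))),92*np.sin(np.radians(t))])
    print(a,(p(a)-p(a-6)).round(1),end='; ')"
```

```text
t 17.2 pos [575.7  64.9  53. ] rpy [180.    0.  174.8] F [-0.3 -0.3  2.9] w 14.3 g 58.6
rotvec [ 0.02  0.05 -0.08] shift in goal frame mm [ 0.2 -0.5  1. ]
6 [0.5 9.6]; 12 [1.5 9.5]; 18 [2.5 9.3]; 24 [3.5 9. ]; 30 [4.4 8.6]; 36 [5.2 8.1]; 42 [6.1 7.5]; 48 [6.8 6.8]; 54 [7.5 6.1]; 60 [8.1 5.2];
```

Emit:
carry_out(deltas=[0, 0, 0, -0.0005, 0, -0.0096, 1, 0, 0, 0, -0.0015, 0, -0.0095, 1, 0, 0, 0, -0.0025, 0, -0.0093, 1, 0, 0, 0, -0.0035, 0, -0.009, 1, 0, 0, 0, -0.0044, 0, -0.0086, 1, 0, 0, 0, 0, 0, 0, 1])

```text
clock: 17.95
eef_pos: [588.7, 63.7, 99.3]
tool_rot: [3.141, 0.002, 3.051]
force: [5.8, 1.6, -7.9]
width: 13.8
gripper_force: 58.6
```

Emit:
carry_out(deltas=[0, 0, 0, -0.0052, 0, -0.0081, 1, 0, 0, 0, -0.0061, 0, -0.0075, 1, 0, 0, 0, -0.0068, 0, -0.0068, 1, 0, 0, 0, -0.0075, 0, -0.0061, 1, 0, 0, 0, -0.0081, 0, -0.0052, 1, 0, 0, 0, 0, 0, 0, 1, 0, 0, 0, 0, 0, 0, 1, 0, 0, 0, 0, 0, 0, 1])

```text
clock: 18.95
eef_pos: [620.8, 60.7, 132.2]
tool_rot: [3.141, -0.001, 3.051]
force: [1.2, 3.3, -9.0]
width: 13.7
gripper_force: 58.6
```

```bash
python3 -c "
from h import *
import cv2
go([0,0,0])
a=ctrl.get_image('top')[175:275,290:410,::-1]; b=ctrl.get_image('side')[140:310,290:460,::-1]
f=lambda a:cv2.resize(a,(400,400),interpolation=cv2.INTER_CUBIC)
cv2.imwrite('pics/c6.png',cv2.hconcat([f(a),f(b)]))"
```

```text
t 18.95 pos [620.8  60.7 132.2] rpy [180.   -0.  174.8] F [ 1.2  3.3 -9. ] w 13.7 g 58.6
rotvec [ 0.01 -0.04 -0.09] shift in goal frame mm [ 613.  -115.7  132.2]
```

View pics/c6.png

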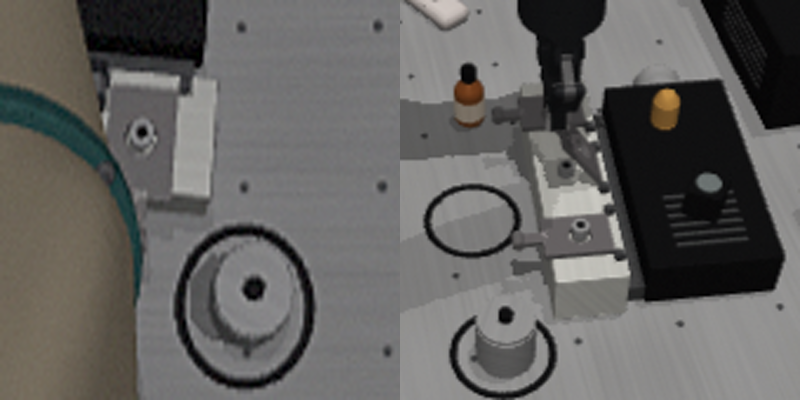

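The middle cap is held open at about 60° (side crop, around (580,160)), the other caps are shut, and the pot is in the ring. I hand it in.

```bash
python3 -c "
from cell import ctrl
print(ctrl.finish_job())"
```

```text
the job is handed in; nothing more can be done
None
```

I handed the job in at about 19 s with the pot released in the free ring (within about 3 mm of its centre), the middle bolt found loose (sunk 8 mm), its cap held open at about 60°, and the other two caps shut; the system gave no verdict.

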